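Clip the grating insert into the box grater

ROBOT

A 6-joint arm with a two-finger parallel gripper is mounted at the origin on the work surface. World frame = base frame: x ahead of the robot, y to its left, z up, the work surface at z = 0. Lengths are in mm, angles in rad, forces in N, time in s.
With the tool pointing down it reaches from about 325 to 925 mm from the base axis. Payload 3.1 kg.
Tool frame: the origin (TCP) lies midway between the tips of the shut fingers; the grasp point (between the pads) lies 19 mm behind it; z points along the fingers, y is the line along which they close (so a half turn about z gives the same grasp; the last joint's range is limited). The gripper opens to 85 mm and grips with 20 to 120 N. Pads are 22 mm wide; open, the fingers measure 114 mm over their backs; the gripper's body (76 mm by 85 mm) begins 54 mm behind the grasp point. The pads swing forward as they close: fully open they stand 13 mm farther back than shut.
Start: joints at [-1.447, 0.217, 1.613, -0, 1.311, -0.112], TCP at [146.034, -607.712, 231.3] pointing down, gripper open.
Joint ranges: [-2.75, 2.75], [-0.78, 2.1], [0.31, 2.55], [-1.13, 4.27], [0.13, 2.63], [-2.58, 2.58]. Speed limits (rad/s): [2.79, 2.79, 3.14, 3.14, 3.14, 3.14].

INTERFACE

Orientations are given as a rotation vector (axis times angle).
In Python, from plant import env, optics gives the robot as it stands.
- The arm moves only by the tool send_rows, never from a script. Its argument "motion" is a list of rows, each a list of 3 entries, a list of its own where there are three numbers: the shift along the tool's x, y, z in mm, then the turn about the tool's z in degrees, then the closure in counts, from 0 (fully open) to 255 (shut). A call has 1 to 12 rows; each row is the pose to reach, as a shift and turn from the pose commanded when the call began, along the tool's axes at that moment; what a row does not reach only later rows make up. A row lasts 1/8 s, in which the tool goes at most 62.5 mm and 10.7 degrees, less where a joint would pass 70% of its speed; a pose out of reach is approached as far as the arm can. A call with a gripper value outside its range is refused whole. The fingers move at their own pace and stop on an object; "newtons" is the grip in N (left out, the last holds). Time passes only in rows, so rows that repeat a pose let the fingers close. It gives the time, the measured TCP pose, the force, the opening and the grip force at its end, in the units of the state.
- env.get_obs(): the state, without advancing time (a new reading comes with each control period).
- optics.read_camera(name): name is "scene" or "top" or "wrist"; returns a dict with "pixels" (480x640x3 uint8, red, green, blue), "K" (3x3 intrinsics, pixels), "cam_to_world" (4x4, takes a point from camera to world coordinates). Camera axes: x right, y down, z forward; pixel columns grow to the right and rows downward; lengths in mm; the calibration is good to about 2 mm. The wrist camera is an equidistant fisheye: a pixel r from the principal point sees the ray r / f radians off the axis. A picture is of the moment at which its call begins. There is no depth.
- env.hand_in(): hands the job in; it is judged then, once.
The state is a dict: "clock": time; "qpos": joint angles; "qvel": joint speeds; "joint_efforts": joint torques, N m; "eef_pos": TCP position; "tcp_rot": TCP orientation; "ft_force": force on the tool from outside, world axes, zero at the start; "moment": the same for the moment, N m; "width": finger opening in mm; "grip_force": force on a finger pad.
Only numpy, scipy, OpenCV 4.12 (cv2) and the standard library are available. Lean on these libraries where they do the work, as an engineer would, in place of code of your own. Each camera call takes 0.05 s, during which the arm holds its last target. There are 200 camera calls.

TASK

Fit the loose grating insert into the box grater: with one fingertip hold the spring clip's thumb tab down so that its nose stays raised, and with the other fingertip push the insert flat along the deck, beneath the nose, fully home against the end stops. Then let the tab go so that the clip closes on the insert. Only push the insert, never lift it off the deck, and leave the pan, strainer, spoon rest and container where they are.

Things in the scene. Friction and masses are not known exactly. Their poses are not given: they have to be found in the camera images.
- grater: Box grater fixed to the shelf by suction feet: grey container 212 x 106 mm, white deck on top. Origin: centre of its underside, on the shelf; x along its length towards the end with the spring clip, z up. Two side rails, 7 mm above the deck, leave a channel 93 mm wide (y +-46.5 mm) for the insert. A loop handle at the other end reaches x = -164 mm.
- deck (a point): On the deck's upper face, 72 mm above the grater's origin. The deck is level and flat from x = -110 to +107 mm. Near the clip the bay, a hole narrower than the insert (x 53 to 90 mm, y +-34 mm), opens into the container; the insert slides over it on the ledges round it.
- end_stop (a point): On the deck midway between the two end stops, white blocks 8 mm high (|y| 29 to 48 mm) whose faces are at x = +98 mm in the grater's frame; the insert's front edge comes against them when it is fully home.
- insert: Loose insert, flat on the deck between the rails: grey frame round a toothed steel plate, 45 mm along its x, 90 mm along its y, 5 mm thick, about 60 g. Origin: centre of its underside; x as the grater's, within 1 degree. Starts 10 to 35 mm short of the nose. Home: origin at x = +75.5 mm in the grater's frame. Its rear edge (x = -22.5 mm) is pushed, by a fingertip 1 to 4 mm above the deck.
- clip (a joint): Hinge of the steel spring clip (rad); axis along the grater's y at x = +103 mm, 5 mm above the deck; hinge tube 6 mm thick. 0 = shut on nothing; about 0.25 = resting on the insert; above 0.33 the nose is clear of it; hard stop 0.65. Pressing the tab down raises it; 3 to 8 N holds it (least at the outer edge), and the spring shuts it when let go.
- clip_nose (a point): Middle of the lower edge of the clip's nose, a straight lip 50 mm wide and 2 mm thick, at x = +90 mm in the grater's frame. Shut, it is 2 mm above the deck, so the insert cannot enter. It moves about 1 mm lengthwise as it rises.
- clip_tab (a point): On the thumb tab's upper face, 24 mm from the hinge axis. The tab, a flat plate 50 mm wide, overhangs the grater's end from x = +107 to +136 mm (shut), sloping upward and outward; outer edge 20 mm above the deck. Pushed by a fingertip to 2 mm above the deck it is nearly level (0.45 to 0.5 rad), so both fingertips can be at one height, and the fingertip can slide along it. Nothing is under it.
- pan: Bystander: black cast aluminium frying pan, 236 mm across, 42 mm high, with a handle 170 mm long towards its -x, rising to 62 mm. Origin: centre of its underside.
- strainer: Bystander: steel spider strainer, wire bowl 124 mm across and 30 mm high with a handle towards its -x whose end, 300 mm from the origin, lies on the shelf. Origin: underside of the bowl's centre.
- spoon_rest: Bystander: white ceramic spoon rest, dish 94 mm across and 16 mm high with a trough out to 122 mm towards its -x. Origin: underside of the dish's centre.
- container: Bystander: white plastic container 70 x 90 x 85 mm whose flip-top lid stands open at its +x side, up to 152 mm. Origin: centre of its underside.
There are look-alikes about, which are no part of the job. Leave any green or red look-alike of the insert alone.

How it is judged (in metres and radians):
On the way:
1. the insert is fully home (within 2.5 mm) while a finger holds the clip's tab down and its nose clear of the insert (x of insert in the frame of grater above 0.073 m and value of joint clip above 0.33 rad and contact force between the fingers and clip above 0.5 N), for 0.1 s.
At the end, for the whole second after the job is handed in: The insert lies flat on the deck, square (within 0.06 rad) and within 2.5 mm of the end stops, at rest, with the released clip closed on it (clip at 0.18 to 0.32 rad and pressing on it with more than 1 N) (x of insert in the frame of grater between 0.073 and 0.0775 m and z of insert in the frame of grater between 0.07 and 0.074 m and angle between the x axis of insert and the x axis of grater, either way round below 0.06 rad and value of joint clip between 0.18 and 0.32 rad and contact force between clip and insert above 1 N and linear speed of insert below 0.01 m/s); the robot touches nothing.
It fails at once if the insert is lifted off the deck or tipped (z of insert in the frame of grater above 0.08 m or angle between insert's own z axis and vertical above 0.2 rad).
It fails at once if a bystander is moved by more than 25 mm (distance of any of pan, strainer, spoon_rest, container from where it was at the start of the episode above 0.025 m).
It also fails if it takes over 48 s, if anything falls off the work surface, if the arm or the gripper's body presses on something with over 40 N, if the wrist force passes 120 N, or if a joint passes its speed limit or range.

## Working session

There is one attempt and no reset: what is moved stays moved. The work goes in short steps, Python scripts to look and compute and a tool call to move; the robot and the scene stay as the last step left them, time stands still between calls to the robot, and variables do not carry over. Pictures are saved under pics/ and viewed, at most 13 in all, crops included, and the job is handed in when it is done.

Besides the shell and the picture viewer there is one more tool, called after "Request:" as name([rows], argument=value, ...), one row to a line, values as JSON. send_rows: Moves the arm, as the interface text tells. Its arguments: {"type":"object","properties":{"motion":{"type":"array","items":{"type":"array"}},"newtons":{"type":"number"}},"required":["motion"]}

```bash
mkdir -p pics; ls; python3 - <<'E'
from plant import env, optics
import cv2, numpy as np
print(env.get_obs())
for n in ("scene","top","wrist"):
    c=optics.read_camera(n); cv2.imwrite(f"pics/{n}0.png",c["pixels"][:,:,::-1]); print(n,c["K"].tolist(),np.round(c["cam_to_world"],4).tolist())
E
```

```text
pics
{'clock': 0.0, 'qpos': array([-1.44722639e+00,  2.17810080e-01,  1.61493118e+00,  2.62549558e-05,
        1.31131116e+00, -1.12164916e-01]), 'qvel': array([-2.41378613e-03, -8.38494358e-04,  4.64760280e-06,  2.37561566e-03,
        1.02820942e-04,  1.29437361e-03]), 'joint_efforts': array([-8.87663082e-04, -3.96849346e+01, -3.03853440e+01, -2.07436374e-04,
        9.83643840e-03,  6.78954407e-06]), 'eef_pos': array([ 145.92208995, -606.8822769 ,  229.93513735]), 'tcp_rot': array([-3.11735370e+00, -3.69134823e-01, -1.77996843e-05]), 'ft_force': array([ 0.28024042, -0.5122115 , -0.5464625 ]), 'moment': array([ 0.0192667 , -0.00060248,  0.05022568]), 'grip_force': 0.0, 'width': 85.55203503255012}
scene [[493.95065506722625, 0.0, 323.8160406105007], [0.0, 493.95065506722625, 232.98733228315913], [0.0, 0.0, 1.0]] [[-0.1266, 0.5841, -0.8018, 1630.3358], [0.9917, 0.0916, -0.0899, 124.3685], [0.0209, -0.8065, -0.5908, 899.9608], [0.0, 0.0, 0.0, 1.0]]
top [[515.160668992566, 0.0, 310.5255202974427], [0.0, 515.160668992566, 244.34395470780083], [0.0, 0.0, 1.0]] [[-0.0154, -0.9945, 0.1034, 407.0289], [-0.9996, 0.0178, 0.0222, 8.4638], [-0.024, -0.1031, -0.9944, 1209.2185], [0.0, 0.0, 0.0, 1.0]]
wrist [[371.64829954431775, 0.0, 318.91036036215957], [0.0, 371.64829954431775, 234.8113799879112], [0.0, 0.0, 1.0]] [[0.2338, -0.9292, -0.2864, 218.4596], [-0.9723, -0.2242, -0.0666, -588.5404], [-0.0023, 0.294, -0.9558, 372.6457], [0.0, 0.0, 0.0, 1.0]]
```

View pics/top0.png

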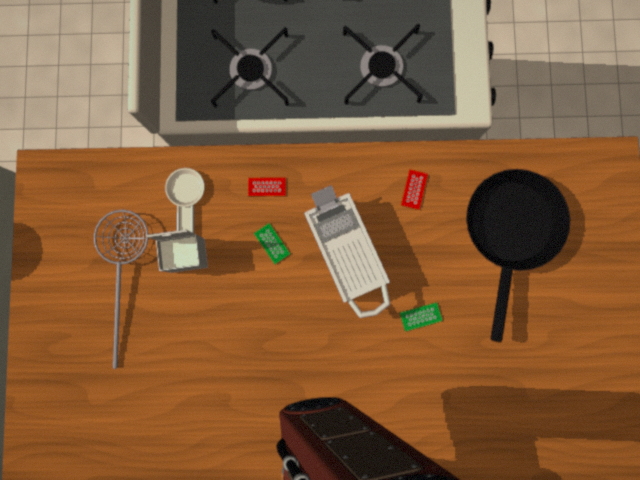

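View pics/scene0.png

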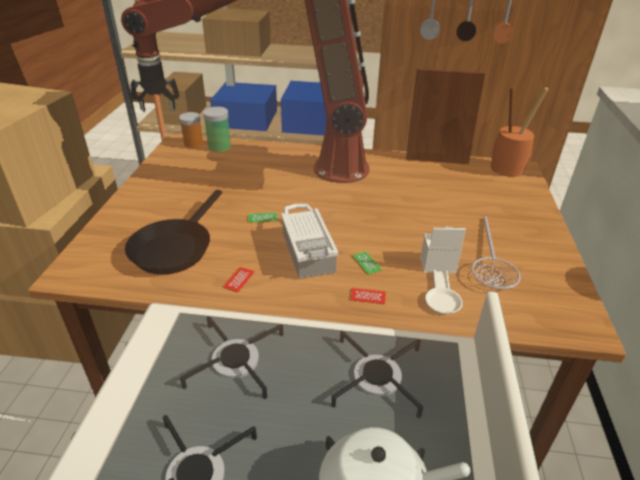

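The top view shows the grater at about (345,255): clip tab at (325,197), insert at (338,222), handle at (372,300). The scene view has it at (310,240). Next I'll zoom in to get its corners.

```bash
python3 - <<'E'
import cv2
im=cv2.imread("pics/top0.png")[175:325,290:410]
cv2.imwrite("pics/topc.png",cv2.resize(im,None,fx=4,fy=4,interpolation=cv2.INTER_CUBIC))
E
```

```text
(no output)
```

View pics/topc.png

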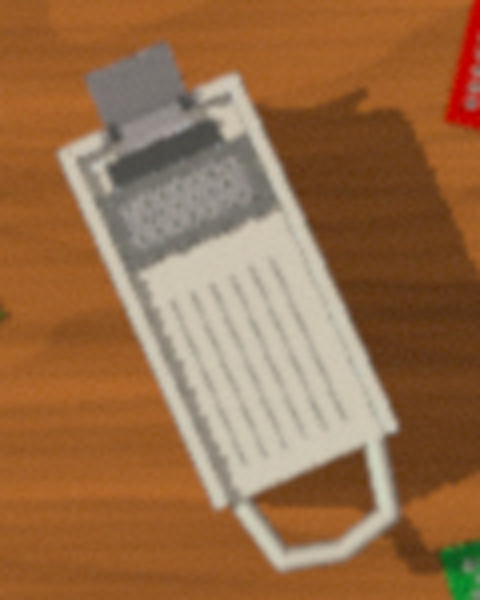

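The crop shows the rail corners at crop pixels (60,153), (240,75), (397,430) and (215,507). The insert's rear edge runs from (140,268) to (282,212), and the tab's outer edge from (88,75) to (165,43).

```bash
cat > h.py <<'E'
import numpy as np, cv2
from plant import env, optics
def cast(c,uv,z,fish=False):
    """pixels -> world points on plane z"""
    K,T=c["K"],np.asarray(c["cam_to_world"]); uv=np.atleast_2d(np.float64(uv))
    p=(uv-[K[0,2],K[1,2]])/[K[0,0],K[1,1]]
    if fish:
        r=np.linalg.norm(p,axis=1,keepdims=True); d=np.hstack([p/r*np.sin(r),np.cos(r)])
    else: d=np.hstack([p,np.ones((len(p),1))])
    d=d@T[:3,:3].T; o=T[:3,3]
    return o+d*((z-o[2])/d[:,2:])
def frame(P,g,yaw):
    """world -> grater xy (deg yaw)"""
    a=np.deg2rad(yaw); d=P[:,:2]-g
    return d@np.array([[np.cos(a),-np.sin(a)],[np.sin(a),np.cos(a)]])
E
python3 - <<'E'
from h import *
c=optics.read_camera("top")
f=lambda L:[(290+u/4-.375,175+v/4-.375) for u,v in L]
P=cast(c,f([(60,153),(240,75),(397,430),(215,507)]),79)
print(np.round(P,1)); TL,TR,BR,BL=P[:,:2]
print([round(np.linalg.norm(x),1) for x in (TL-BL,TR-BR,TL-TR,BL-BR)])
x=(TL-BL)+(TR-BR); yaw=np.degrees(np.arctan2(x[1],x[0])); g=P[:,:2].mean(0); print("yaw",yaw,g)
I=cast(c,f([(140,268),(282,212)]),77); print("ins rear",frame(I,g,yaw))
print("tab edge",frame(cast(c,f([(88,75),(165,43)]),92),g,yaw))
E
```

```text
[[ 595.1   45.8   79. ]
 [ 637.   -55.    79. ]
 [ 438.7 -135.9   79. ]
 [ 398.5  -35.9   79. ]]
[np.float64(212.9), np.float64(214.2), np.float64(109.2), np.float64(107.8)]
yaw 22.370103148125118 [517.31349906 -45.27062627]
ins rear [[ 30.18863785  39.26753654]
 [ 27.59466096 -45.17025505]]
tab edge [[138.21658309  23.74218216]
 [137.72460654 -22.26028038]]
```

Request:
send_rows([
  [[42, -41, 0], -9, 50],
  [[84, -83, 0], -18, 50],
  [[127, -124, 0], -27, 50],
  [[169, -166, 0], -36, 50],
  [[211, -207, 0], -45, 50],
  [[253, -249, 0], -54, 50],
  [[295, -290, 0], -63, 50],
  [[337, -332, 0], -72, 50],
  [[380, -373, 0], -81, 50],
  [[422, -415, 0], -90, 50],
  [[464, -456, 0], -98.9, 50],
  [[464, -456, 20], -98.9, 50],
], newtons=20)

```text
clock: 1.7
eef_pos: [493.7, -52.7, 213.0]
tcp_rot: [1.736, 2.613, 0.004]
ft_force: [-1.4, -0.0, -0.1]
width: 68.5
grip_force: 0.0
```

```bash
python3 - <<'E'
from h import *
o=env.get_obs(); print({k:np.round(o[k],3) for k in("clock","qpos","eef_pos","tcp_rot","width","ft_force")})
c=optics.read_camera("wrist"); cv2.imwrite("pics/w1.png",c["pixels"][:,:,::-1]); np.savez("w1.npz",**{k:np.asarray(v) for k,v in c.items()})
E
```

```text
{'clock': np.float64(1.7), 'qpos': array([-2.480e-01, -4.700e-02,  1.932e+00,  1.000e-03,  1.251e+00,
       -6.470e-01]), 'eef_pos': array([493.676, -52.697, 213.037]), 'tcp_rot': array([1.736, 2.613, 0.004]), 'width': np.float64(68.497), 'ft_force': array([-1.428, -0.025, -0.075])}
```

View pics/w1.png

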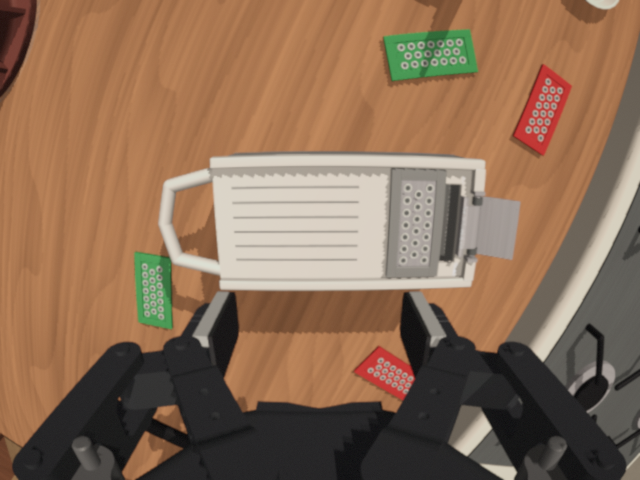

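The wrist view shows the grater with outer rail corners at (211,158), (485,161), (470,288) and (220,289). The insert spans columns 386 to 444, the dark bay is at 452, and the tab's outer edge runs from (520,200) to (513,259). The fingertips are near (237,294) and (403,294).

```bash
python3 - <<'E'
from h import *
c=dict(np.load("w1.npz"))
P=cast(c,[(211,158),(485,161),(470,288),(220,289)],79,True); TL,TR,BR,BL=P[:,:2]
print(np.round(P,1),[round(np.linalg.norm(x),1) for x in (TL-TR,BL-BR,TL-BL,TR-BR)])
x=(TR-TL)+(BR-BL); yaw=np.degrees(np.arctan2(x[1],x[0])); g=P[:,:2].mean(0); print("yaw",yaw,g)
F=lambda uv,z:np.round(frame(cast(c,uv,z,True),g,yaw),1).tolist()
print("ins rear",F([(388.5,170),(386,277)],77),"front",F([(444.5,170),(440,277)],77))
print("tab",F([(520,200),(513,259)],92),"handle",F([(160,220)],79))
T=c["cam_to_world"]; print("tip",F([(237,294),(403,294)],216),"tcp",F0 if 0 else frame(np.array([[493.7,-52.7,0]]),g,yaw), T[:3,3])
im=cv2.imread("pics/w1.png")[130:310,370:540]; cv2.imwrite("pics/w1c.png",cv2.resize(im,None,fx=3.3,fy=3.3,interpolation=cv2.INTER_CUBIC))
E
```

```text
[[ 398.2  -36.1   79. ]
 [ 595.8   47.    79. ]
 [ 638.3  -54.5   79. ]
 [ 439.5 -136.9   79. ]] [np.float64(214.3), np.float64(215.2), np.float64(109.0), np.float64(110.1)]
yaw 22.6689380937739 [517.95201484 -45.12108367]
ins rear [[28.1, 44.4], [30.9, -43.7]] front [[73.3, 45.9], [78.3, -44.6]]
tab [[136.7, 26.9], [138.3, -23.6]] handle [[-154.7, 5.9]]
tip [[-60.0, 9.5], [10.5, 9.5]] tcp [[-25.29943664   2.35344478]] [463.505251    17.63127009 355.42311632]
```

View pics/w1c.png

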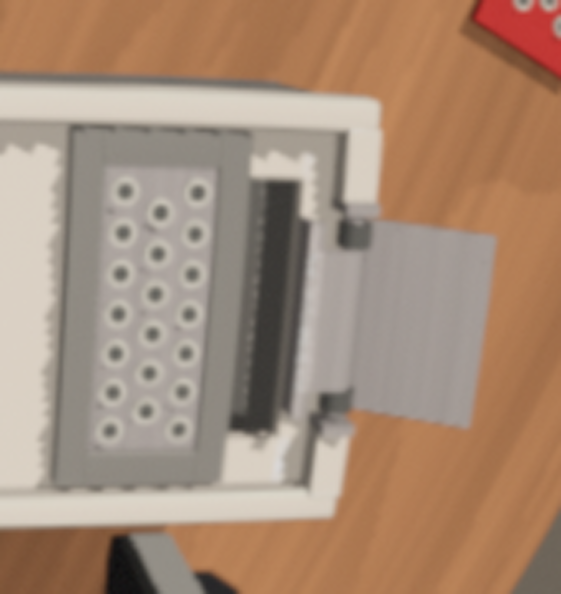

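Request:
send_rows([
  [[0, 0, 50], 0, 50],
  [[0, 0, 100], 0, 50],
  [[0, 0, 125], 0, 50],
  [[0, 0, 130], 0, 50],
  [[0, 0, 130], 0, 50],
  [[0, 0, 130], 0, 50],
])

```text
clock: 2.5
eef_pos: [492.2, -56.5, 83.1]
tcp_rot: [1.746, 2.608, 0.002]
ft_force: [0.2, -0.3, -0.5]
width: 68.8
grip_force: 0.0
```

```bash
python3 - <<'E'
from h import *
o=env.get_obs(); print({k:np.round(o[k],3) for k in("clock","eef_pos","tcp_rot","width","ft_force")})
c=optics.read_camera("wrist"); cv2.imwrite("pics/w2.png",c["pixels"][:,:,::-1]); np.savez("w2.npz",**{k:np.asarray(v) for k,v in c.items()})
E
```

```text
{'clock': np.float64(2.5), 'eef_pos': array([492.171, -56.513,  83.1  ]), 'tcp_rot': array([1.746e+00, 2.608e+00, 2.000e-03]), 'width': np.float64(68.843), 'ft_force': array([ 0.192, -0.296, -0.468])}
```

View pics/w2.png

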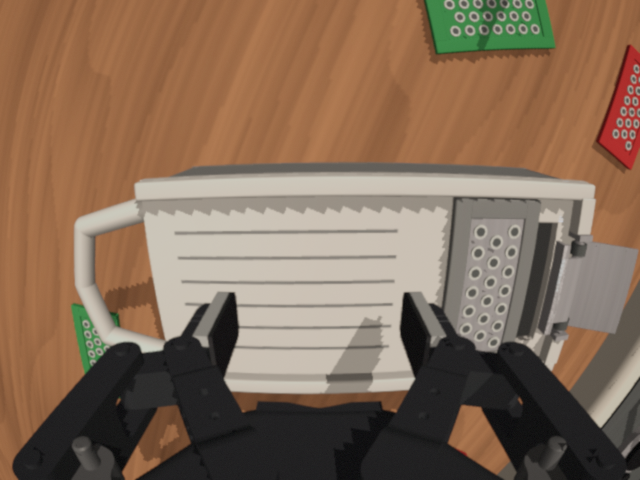

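The wrist view shows both fingertips over the bare deck, near (237,295) and (403,295). The insert's rear edge is at column 450, ahead of the front finger. Next, touch the deck.

Request:
send_rows([
  [[0, 0, 6], 0, 50],
  [[0, 0, 9], 0, 50],
  [[0, 0, 10], 0, 50],
  [[0, 0, 11], 0, 50],
  [[0, 0, 11], 0, 50],
])

```text
clock: 3.18
eef_pos: [490.6, -55.9, 70.2]
tcp_rot: [-1.747, -2.611, 0.0]
ft_force: [-0.0, 0.9, -0.2]
width: 68.7
grip_force: 0.0
```

Request:
send_rows([
  [[0, 0, 1], 0, 50],
  [[0, 0, 2], 0, 50],
  [[0, 0, 2], 0, 50],
])

```text
clock: 3.55
eef_pos: [490.6, -55.9, 68.2]
tcp_rot: [-1.747, -2.611, 0.0]
ft_force: [-0.3, 0.5, -0.6]
width: 69.0
grip_force: 0.0
```

Request:
send_rows([
  [[0, 0, 1], 0, 50],
  [[0, 0, 2], 0, 50],
  [[0, 0, 2], 0, 50],
])

```text
clock: 3.92
eef_pos: [490.5, -55.9, 66.2]
tcp_rot: [-1.747, -2.611, 0.0]
ft_force: [-0.8, -0.8, -0.3]
width: 68.7
grip_force: 0.0
```

Request:
send_rows([
  [[0, 0, 1], 0, 50],
  [[0, 0, 1], 0, 50],
])

```text
clock: 4.18
eef_pos: [490.6, -55.9, 65.2]
tcp_rot: [-1.747, -2.611, 0.0]
ft_force: [0.1, 0.9, 0.2]
width: 68.1
grip_force: 0.0
```

Request:
send_rows([
  [[0, 0, 1], 0, 50],
  [[0, 0, 1], 0, 50],
])

```text
clock: 4.42
eef_pos: [490.8, -55.9, 64.7]
tcp_rot: [1.747, 2.611, 0.0]
ft_force: [-1.4, 0.6, 2.7]
width: 69.0
grip_force: 1.8
```

Request:
send_rows([
  [[0, 0, 1], 0, 50],
  [[0, 0, 1], 0, 50],
])

```text
clock: 4.68
eef_pos: [490.9, -56.0, 64.7]
tcp_rot: [-1.747, -2.611, 0.0]
ft_force: [-4.0, 1.8, 9.9]
width: 68.3
grip_force: 5.1
```

Request:
send_rows([
  [[0, 0, -4], 0, 50],
  [[0, 0, -4], 0, 50],
  [[0, 5, -4], 0, 50],
  [[0, 10, -4], 0, 50],
  [[0, 14, -4], 0, 50],
  [[0, 17, -4], 0, 50],
  [[0, 20, -4], 0, 50],
  [[0, 22, -4], 0, 50],
  [[0, 22, -4], 0, 50],
])

```text
clock: 5.8
eef_pos: [511.1, -47.5, 67.3]
tcp_rot: [1.747, 2.611, 0.0]
ft_force: [-0.0, 0.1, 0.3]
width: 68.9
grip_force: 0.0
```

```bash
python3 - <<'E'
from h import *
o=env.get_obs(); print({k:np.round(o[k],3) for k in("clock","eef_pos","width","ft_force")})
c=optics.read_camera("wrist"); np.savez("w3.npz",**{k:np.asarray(v) for k,v in c.items()})
im=c["pixels"][160:460,340:640,::-1]; cv2.imwrite("pics/w3.png",cv2.resize(im,None,fx=2,fy=2,interpolation=cv2.INTER_CUBIC))
E
```

```text
{'clock': np.float64(5.8), 'eef_pos': array([511.137, -47.5  ,  67.31 ]), 'width': np.float64(68.868), 'ft_force': array([-0.042,  0.099,  0.272])}
```

View pics/w3.png

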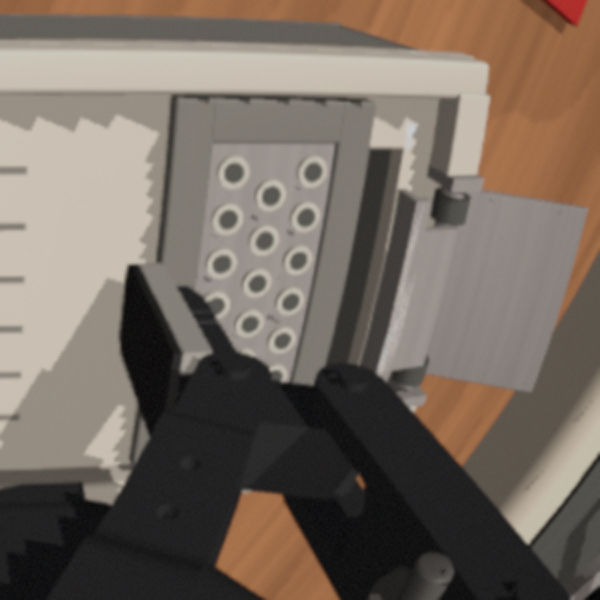

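The crop shows the front finger at the insert's rear edge, (160,260). The insert's front edge runs from (372,102) to (300,380), and the shut nose edge from (405,195) to (365,378).

```bash
python3 - <<'E'
from h import *
c=dict(np.load("w3.npz")); O=np.array([519.1,-44.6]); yaw=22.5
F=lambda L,z:np.round(frame(cast(c,[(340+u/2-.25,160+v/2-.25) for u,v in L],z,True),O,yaw),1).tolist()
print("rear",F([(174,100),(160,255)],77),"front",F([(372,102),(335,255),(300,380)],77))
print("corner",F([(488,62)],79),"stop face",F([(440,98),(432,180)],80),"nose top/bottom",F([(405,195),(365,378)],74),"tab",F([(587,207),(532,390)],92))
print("tcp",frame(np.array([[511.1,-47.5]]),O,yaw))
E
```

```text
rear [[32.3, 45.6], [32.3, 13.6]] front [[76.3, 46.0], [73.2, 11.9], [71.3, -20.5]]
corner [[105.6, 56.1]] stop face [[92.1, 48.0], [93.7, 29.9]] nose top/bottom [[91.3, 24.3], [92.4, -24.3]] tab [[135.6, 26.6], [136.6, -23.2]]
tcp [[-8.50081821  0.38221681]]
```

Request:
send_rows([
  [[0, 3, 0], 0, 50],
  [[0, 6, 0], 0, 50],
  [[0, 8, 0], 0, 50],
  [[0, 8, 0], 0, 50],
])

```text
clock: 6.35
eef_pos: [518.7, -44.4, 67.4]
tcp_rot: [1.747, 2.611, 0.0]
ft_force: [-0.2, 0.9, 0.6]
width: 68.5
grip_force: 0.0
```

```bash
python3 - <<'E'
from h import *
o=env.get_obs(); print({k:np.round(o[k],3) for k in("clock","eef_pos","width","ft_force")})
c=optics.read_camera("wrist"); np.savez("w4.npz",**{k:np.asarray(v) for k,v in c.items()})
im=c["pixels"][160:400,340:640,::-1]; cv2.imwrite("pics/w4.png",cv2.resize(im,None,fx=2.5,fy=2.5,interpolation=cv2.INTER_CUBIC))
E
```

```text
{'clock': np.float64(6.35), 'eef_pos': array([518.686, -44.436,  67.367]), 'width': np.float64(68.53), 'ft_force': array([-0.218,  0.95 ,  0.618])}
```

View pics/w4.png

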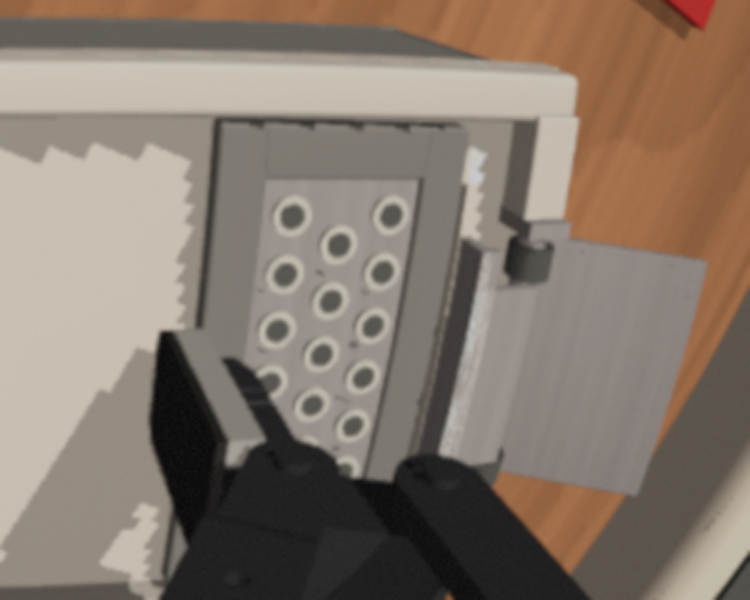

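The insert's rear edge is at (218,122) and its front edge at (465,127), with the nose face just ahead, from (465,245) to (415,450). The end-stop face's top edge is at (538,120).

```bash
python3 - <<'E'
from h import *
c=dict(np.load("w4.npz")); O=np.array([519.1,-44.6]); yaw=22.5
F=lambda L,z:np.round(frame(cast(c,[(340+u/2.5-.3,160+v/2.5-.3) for u,v in L],z,True),O,yaw),1).tolist()
print("rear",F([(218,122),(205,300)],77),"front",F([(467,127),(443,260),(410,380)],77))
print("corner",F([(578,80)],79),"stop face top",F([(538,119),(525,215)],80),"base",F([(502,212)],72),"nose",F([(466,245),(415,450)],74))
print("tcp",frame(np.array([[518.7,-44.4]]),O,yaw))
E
```

```text
rear [[40.5, 46.1], [41.0, 16.8]] front [[84.9, 46.0], [84.1, 22.7], [82.2, -0.3]]
corner [[106.2, 55.2]] stop face top [[97.5, 48.4], [98.0, 31.7]] base [[98.6, 29.5]] nose [[90.4, 24.2], [89.0, -17.8]]
tcp [[-0.29301513  0.33784928]]
```

Request:
send_rows([
  [[0, 1, 0], 0, 50],
  [[0, 2, 0], 0, 50],
  [[0, 2, 0], 0, 50],
  [[0, -6, 0], 0, 50],
  [[0, -15, 0], 0, 40],
  [[0, -15, 0], 0, 28],
  [[0, -15, 3], 0, 28],
  [[0, -15, 4], 0, 28],
  [[0, -15, 4], 0, 28],
])

```text
clock: 7.52
eef_pos: [504.5, -50.1, 63.1]
tcp_rot: [-1.747, -2.611, 0.0]
ft_force: [0.6, -0.2, -0.0]
width: 76.1
grip_force: 0.0
```

Request:
send_rows([
  [[0, 0, 0.5], 0, 28],
  [[0, 0, 0.5], 0, 28],
])

```text
clock: 7.78
eef_pos: [504.6, -50.2, 62.8]
tcp_rot: [1.747, 2.611, -0.0]
ft_force: [-1.2, -0.2, -0.3]
width: 76.0
grip_force: 0.0
```

Request:
send_rows([
  [[0, 0, 0.5], 0, 28],
  [[0, 0, 0.5], 0, 28],
])

```text
clock: 8.02
eef_pos: [504.7, -50.2, 62.4]
tcp_rot: [1.747, 2.611, 0.0]
ft_force: [-0.1, -0.0, 0.5]
width: 76.1
grip_force: 0.4
```

Request:
send_rows([
  [[0, 0, 0.5], 0, 28],
  [[0, 0, 0.5], 0, 28],
])

```text
clock: 8.28
eef_pos: [504.7, -50.2, 62.4]
tcp_rot: [1.747, 2.611, 0.0]
ft_force: [-2.4, 0.2, 4.8]
width: 76.2
grip_force: 2.7
```

Request:
send_rows([
  [[0, 0, -20], 0, 28],
  [[0, 0, -35], 0, 28],
  [[0, 40, -35], 0, 28],
  [[0, 80, -35], 0, 28],
  [[0, 92.3, -35], 0, 28],
  [[0, 92.3, -35], 0, 28],
  [[0, 92.3, -28], 0, 28],
  [[0, 92.3, -20], 0, 28],
  [[0, 92.3, -14], 0, 28],
  [[0, 92.3, -10], 0, 28],
  [[0, 92.3, -8], 0, 28],
  [[0, 92.3, -8], 0, 28],
])

```text
clock: 9.78
eef_pos: [589.6, -15.0, 70.0]
tcp_rot: [-1.747, -2.61, 0.001]
ft_force: [-2.8, 1.0, 3.8]
width: 76.3
grip_force: 2.2
```

```bash
python3 - <<'E'
from h import *
o=env.get_obs(); print({k:np.round(o[k],3) for k in("clock","eef_pos","width","ft_force","moment")})
print(frame(o["eef_pos"][None],np.array([519.1,-44.6]),22.5))
c=optics.read_camera("wrist"); np.savez("w5.npz",**{k:np.asarray(v) for k,v in c.items()})
im=c["pixels"][160:400,180:480,::-1]; cv2.imwrite("pics/w5.png",cv2.resize(im,None,fx=2.5,fy=2.5,interpolation=cv2.INTER_CUBIC))
E
```

```text
{'clock': np.float64(9.775), 'eef_pos': array([589.638, -14.962,  70.042]), 'width': np.float64(76.302), 'ft_force': array([-2.85 ,  1.041,  3.81 ]), 'moment': array([ 0.165,  0.327, -0.   ])}
[[76.51075785  0.3876416 ]]
```

View pics/w5.png

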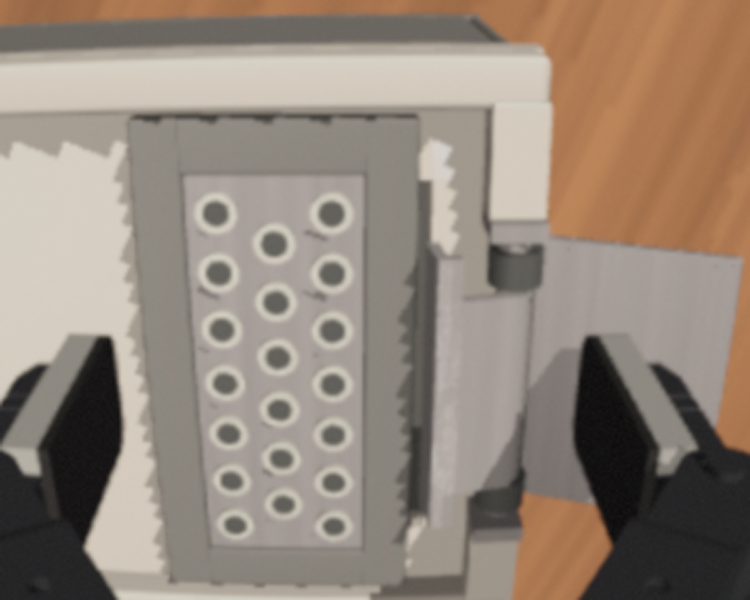

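The left finger's inner face, at column 115, is clear behind the insert's rear edge at about column 140. The right finger, inner face at column 583, is on the tab outboard of the hinge at column 520. Press the tab down now.

Request:
send_rows([
  [[0, 0, 2], 0, 28],
  [[0, 0, 3.5], 0, 28],
  [[0, 0, 5], 0, 28],
  [[0, 0, 5], 0, 28],
  [[0, 0, 5], 0, 28],
])

```text
clock: 10.45
eef_pos: [589.8, -14.9, 65.2]
tcp_rot: [-1.747, -2.611, 0.0]
ft_force: [-3.9, 0.6, 6.6]
width: 75.7
grip_force: 3.3
```

Request:
send_rows([
  [[0, 2, 0.3], 0, 28],
  [[0, 4, 0.3], 0, 28],
  [[0, 6, 0.3], 0, 28],
  [[0, 8, 0.3], 0, 28],
  [[0, 10, 0.3], 0, 28],
  [[0, 11.5, 0.3], 0, 28],
  [[0, 12.5, 0.3], 0, 28],
  [[0, 12.5, 0.3], 0, 28],
])

```text
clock: 11.45
eef_pos: [601.8, -10.4, 64.6]
tcp_rot: [1.747, 2.61, 0.0]
ft_force: [-1.7, -1.9, 3.5]
width: 76.4
grip_force: 2.0
```

Request:
send_rows([
  [[0, 0.8, 0], 0, 28],
  [[0, 0.8, 0], 0, 28],
])

```text
clock: 11.7
eef_pos: [602.3, -10.0, 64.5]
tcp_rot: [1.747, 2.61, 0.0]
ft_force: [-2.5, -1.5, 3.9]
width: 76.2
grip_force: 2.0
```

Request:
send_rows([
  [[0, 0.7, 0], 0, 28],
  [[0, 0.7, 0], 0, 28],
])

```text
clock: 11.95
eef_pos: [602.8, -9.6, 64.5]
tcp_rot: [-1.747, -2.611, -0.0]
ft_force: [-2.0, -1.5, 4.2]
width: 76.0
grip_force: 2.0
```

Request:
send_rows([
  [[0, 0.7, 0], 0, 28],
  [[0, 0.7, 0], 0, 28],
])

```text
clock: 12.2
eef_pos: [603.1, -9.5, 64.4]
tcp_rot: [-1.747, -2.61, 0.001]
ft_force: [-3.5, -1.9, 3.2]
width: 76.3
grip_force: 2.6
```

Request:
send_rows([
  [[0, 0.7, 0], 0, 28],
  [[0, 0.7, 0], 0, 28],
])

```text
clock: 12.45
eef_pos: [603.3, -9.4, 64.3]
tcp_rot: [-1.746, -2.61, 0.002]
ft_force: [-5.2, -3.1, 5.2]
width: 75.7
grip_force: 3.4
```

```bash
python3 - <<'E'
from h import *
o=env.get_obs(); print({k:np.round(o[k],3) for k in("clock","eef_pos","width","ft_force","moment")})
print(frame(o["eef_pos"][None],np.array([519.1,-44.6]),22.5))
c=optics.read_camera("wrist"); np.savez("w6.npz",**{k:np.asarray(v) for k,v in c.items()})
im=c["pixels"][160:400,180:480,::-1]; cv2.imwrite("pics/w6.png",cv2.resize(im,None,fx=2.5,fy=2.5,interpolation=cv2.INTER_CUBIC))
E
```

```text
{'clock': np.float64(12.45), 'eef_pos': array([603.301,  -9.404,  64.299]), 'width': np.float64(75.689), 'ft_force': array([-5.159, -3.103,  5.222]), 'moment': array([-0.374,  0.718,  0.1  ])}
[[91.26016018  0.29484866]]
```

View pics/w6.png

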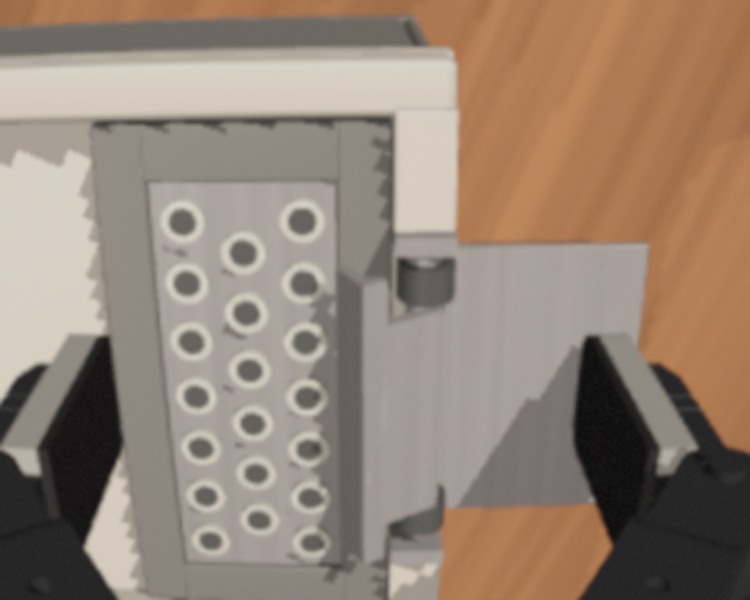

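The insert's front edge, column 390, is against the end stop with no visible gap. The raised nose lies over it and the tab is held nearly level. One more firm nudge should confirm it's home.

Request:
send_rows([
  [[0, 1, 0], 0, 28],
  [[0, 1, 0], 0, 28],
  [[0, 1, 0], 0, 28],
])

```text
clock: 12.88
eef_pos: [603.4, -9.4, 64.3]
tcp_rot: [-1.745, -2.609, 0.005]
ft_force: [-6.4, -3.4, 6.6]
width: 75.9
grip_force: 4.5
```

Request:
send_rows([
  [[0, -2, 0], 0, 28],
  [[0, -4, 0], 0, 28],
  [[0, -5, 0], 0, 28],
  [[0, -5, 0], 0, 28],
  [[0, -5, -5], 0, 28],
  [[0, -5, -12], 0, 28],
  [[0, -5, -20], 0, 28],
  [[0, -5, -50], 0, 28],
  [[0, -5, -90], 0, 28],
  [[0, -5, -90], 0, 28],
  [[0, -5, -90], 0, 28],
])

```text
clock: 14.25
eef_pos: [599.5, -10.6, 153.9]
tcp_rot: [-1.747, -2.609, 0.001]
ft_force: [0.5, 0.3, -0.0]
width: 75.8
grip_force: 0.0
```

```bash
python3 - <<'E'
from h import *
o=env.get_obs(); print({k:np.round(o[k],3) for k in("clock","eef_pos","ft_force")})
c=optics.read_camera("wrist"); np.savez("w7.npz",**{k:np.asarray(v) for k,v in c.items()})
im=c["pixels"][160:400,180:480,::-1]; cv2.imwrite("pics/w7.png",cv2.resize(im,None,fx=2.5,fy=2.5,interpolation=cv2.INTER_CUBIC))
E
```

```text
{'clock': np.float64(14.25), 'eef_pos': array([599.457, -10.627, 153.871]), 'ft_force': array([ 0.504,  0.298, -0.013])}
```

View pics/w7.png

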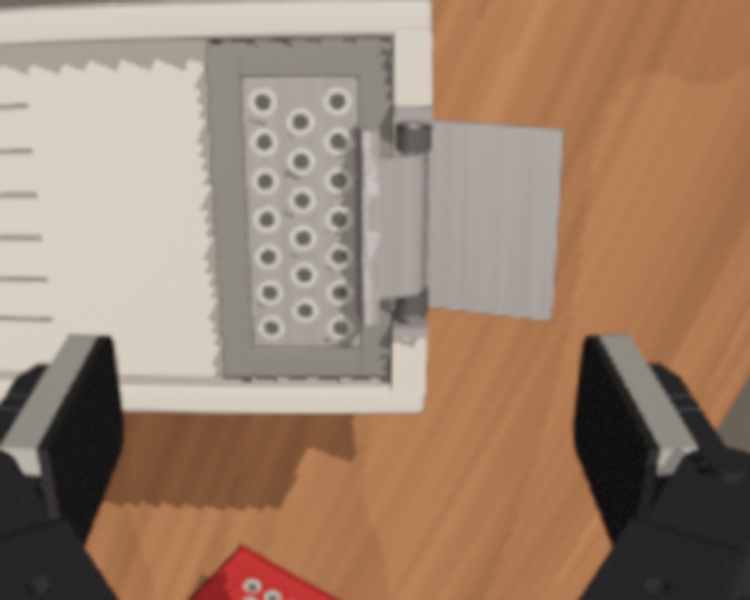

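The insert's front edge, column 392, is against the end stops. The clip nose, column 365, has closed on it and the gripper is clear of everything, so I'm handing in.

```bash
python3 -c "
from plant import env
print(env.hand_in())"
```

```text
the job is handed in; nothing more can be done
None
```

I pushed the insert home against the end stops with the tab held down, then released the tab so the clip closed on it, and handed the job in; no verdict came back, but the last picture showed it seated and the gripper clear.

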